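# Put the doming set back in its stand

### The arm

A 7-joint arm with a two-finger parallel gripper is mounted at the origin on a cart in front of the work surface, level with it; the furniture and walls round the work are solid. World frame = base frame: x ahead of the robot, y to its left, z up, the work surface at z = 0. Lengths are in m, angles in degrees, forces in N, time in s.
With the tool pointing down it reaches from about 0.4 to 0.85 m from the base axis. Payload 10.4 kg.
Tool frame: the origin (TCP) lies at the very end of the fingers, on their centre line; the grasp point (between the pads) lies 19 mm behind it; z points along the fingers, y is the line along which they close (so a half turn about z gives the same grasp; the last joint's range is limited). The gripper opens to 85 mm and grips with 20 to 120 N. Pads are 22 mm wide; open, the fingers measure 114 mm over their backs; the gripper's body (76 mm by 85 mm) begins 54 mm behind the grasp point. The pads swing forward as they close: fully open they stand 13 mm farther back than shut.
Start: joints at [69.809, 19.034, -3.707, 83.658, 1.238, 77.344, -5.071], TCP at [0.202, -0.591, 0.231] pointing down, gripper open.
Joint ranges: [-148.97, 148.97], [-28.65, 121.19], [-84.17, 76.75], [9.2, 138.47], [-72.65, 252.65], [3.7, 117.97], [-149.18, 149.18]. Speed limits (degrees/s): [127.2, 127.2, 159.86, 159.86, 180, 180, 180].

### API

Orientations are given as [roll, pitch, yaw] about the fixed x, y, z axes, in that order (R = Rz(yaw) Ry(pitch) Rx(roll)).
In Python, from cell import r gives the robot as it stands.
- The arm moves only by the tool apply_moves, never from a script. Its argument "targets" is a list of rows, each a list of 7 numbers: the shift along the tool's x, y, z in mm, then the turn, a rotation vector about the tool's x, y, z in degrees, then the closure in counts, from 0 (fully open) to 255 (shut). A call has exactly 5 rows; each row is the pose to reach, as a shift and turn from the pose commanded when the call began, along the tool's axes at that moment; what a row does not reach only later rows make up. A row lasts 1/10 s, in which the tool goes at most 50 mm and 8.59 degrees, less where a joint would pass 70% of its speed; a pose out of reach is approached as far as the arm can. A call with a gripper value outside its range is refused whole. The fingers move at their own pace and stop on an object; the grip force is fixed at half the most. Time passes only in rows, so rows that repeat a pose let the fingers close, or fill a call up. It gives the time, the measured TCP pose, the force, the opening and the grip force at its end, in the units of the state.
- r.get_obs(): the state, without advancing time (a new reading comes with each control period).
- r.snapshot(name): name is "scene" or "top" or "wrist"; returns (picture, depth): 400x640x3 uint8, blue, green, red; 400x640 float32, m along the optical axis (not along the pixel's ray), 0 where there is no reading.
- r.calibration(name): a dict with "vfov" (degrees; the focal length in pixels is half the picture's height over the tangent of half this angle, whatever the lens; pixels are square), "cx", "cy" (the principal point, pixels), "eye" and "orientation" of the camera in the world. Camera axes: x right, y down, z forward; pixel columns grow to the right and rows downward; lengths in m; the calibration is good to about 2 mm. A picture is of the moment at which its call begins: read the wrist's pose just before it. calibration takes no time and is no camera call; for the wrist camera it gives the pose at the moment of the call.
- r.job_done(): hands the job in; it is judged then, once.
The state is a dict: "time": time; "qpos": joint angles; "joint_velocities": joint speeds; "effort": joint torques, N m; "ee_pos": TCP position; "ee_rot": TCP orientation; "wrist_force": force on the tool from outside, world axes, zero at the start; "moment": the same for the moment, N m; "gripper_width": opening from 0.0 (shut) to 1.0 (fully open); "gripper_force": force on a finger pad.
Only numpy, scipy, OpenCV 4.12 (cv2) and the standard library are available. Lean on these libraries where they do the work, as an engineer would, in place of code of your own. Each camera call takes 0.05 s, during which the arm holds its last target. There are 200 camera calls.

### The job

The domed discs are finished, so put the doming set away in its dark wooden stand: the steel block with the hollow cups in the square recess, and each of the three loose ball-ended punches upright, ball up, in the round well that matches its size, all fully down. The disc cutter and its two flat-ended punches are still needed: leave them where they are. Let nothing fall over.

Things in the scene. Friction and masses are not known exactly. Their poses are not given: they have to be found in the camera images.
- stand: Dark wooden block 146 x 190 mm, 24 mm high, plinth 152 x 196, fixed, any yaw. Origin: centre of underside; x along short side, y long, z up. Hollows 14 mm deep, mouths bevelled 3 mm; three round wells along the -x side, one square recess. In the free corner (x = 42, y = 25 to 80 mm) three thin ball punches of the set are in place already, fixed, tops 70 mm up.
- doming_block: Doming block: steel cube, 44 mm each way, one large round cup hollowed in its top, smaller cups in its sides; 620 g. Origin: centre of underside, x and y along its sides, z up. Grip across two opposite sides. Its place: the square recess, 60 x 60 mm, sides along the stand's x and y, centre at x = 34, y = -45 mm in the stand's frame, floor at z = 10 mm.
- punch_large: Large doming punch, steel, 450 g, upright: shank 32 mm across, 48 mm tall, thin neck, then a ball of the same 32 mm; 81 mm tall in all. Origin: centre of its flat lower end; z up. Grip across the shank from any side. Its place: the widest (46 mm) round well, centre at x = -36, y = -60 mm in the stand's frame, floor at z = 10 mm.
- punch_medium: Medium doming punch, steel, 270 g, upright: shank 25 mm across, 48 mm tall, thin neck, then a ball of the same 25 mm; 74 mm tall in all. Origin: centre of its flat lower end; z up. Grip across the shank from any side. Its place: the middle (38 mm) round well, centre at x = -36, y = 1 mm in the stand's frame, floor at z = 10 mm.
- punch_small: Small doming punch, steel, 130 g, upright: shank 18 mm across, 48 mm tall, thin neck, then a ball of the same 18 mm; 68 mm tall in all. Origin: centre of its flat lower end; z up. Grip across the shank from any side. Its place: the narrowest (31 mm) round well, centre at x = -36, y = 55 mm in the stand's frame, floor at z = 10 mm.
- disc_cutter: Not of the set, stays: two square steel plates 60 x 60 mm, 25 mm high, pierced by round holes. Origin: centre of underside. Loose. The block and all five punches stand round it, 81 mm off; the stand is on the other side, left or right. Between hangs a fixed magnifier lamp, x > 0.53 m, y -0.15 to 0.12 m, z 0.08 to 0.29 m: carry things past its front, near the robot, at x about 0.4 m.
- disc_punch_large: Larger punch of the disc cutter, not part of the doming set, stays where it is: plain steel cylinder, 25 mm across and 60 mm tall, upright, loose, with a flat top and no ball or neck. Origin at the centre of its underside.
- disc_punch_small: Smaller punch of the disc cutter, not part of the doming set, stays where it is: plain steel cylinder, 18 mm across and 60 mm tall, upright, loose, with a flat top and no ball or neck. Origin at the centre of its underside.
There are look-alikes about, which are no part of the job. What is shaped like the punch_medium but purple is not meant.

How it is judged (in metres and radians):
At the end, for the whole second after the job is handed in: The cupped block and the three ball punches rest upright (0.12 rad) in their own hollows of the stand, within 9 mm of its centre in the stand's x and y, underside less than 14 mm above the stand's; the disc cutter and its two flat punches are upright (0.2 rad), within 30 mm of their start (x of punch_large in the frame of stand between -0.045 and -0.027 m and y of punch_large in the frame of stand between -0.069 and -0.051 m and z of each of punch_large, punch_medium, punch_small, doming_block in the frame of stand below 0.014 m and angle between each of punch_large, punch_medium, punch_small, doming_block's own z axis and vertical below 0.12 rad and linear speed of each of punch_large, punch_medium, punch_small, doming_block below 0.02 m/s and x of punch_medium in the frame of stand between -0.045 and -0.027 m and y of punch_medium in the frame of stand between -0.008 and 0.01 m and x of punch_small in the frame of stand between -0.045 and -0.027 m and y of punch_small in the frame of stand between 0.046 and 0.064 m and x of doming_block in the frame of stand between 0.025 and 0.043 m and y of doming_block in the frame of stand between -0.054 and -0.036 m and distance of each of disc_cutter, disc_punch_large, disc_punch_small from where it was at the start of the episode below 0.03 m and angle between each of disc_cutter, disc_punch_large, disc_punch_small's own z axis and vertical below 0.2 rad); the robot touches nothing.
It fails at once if a punch or the doming block falls over (angle between any of punch_large, punch_medium, punch_small, disc_punch_large, disc_punch_small, doming_block's own z axis and vertical above 0.8 rad).
It fails at once if the disc cutter or one of its two flat-ended punches is moved more than 30 mm from where it stood (distance of any of disc_cutter, disc_punch_large, disc_punch_small from where it was at the start of the episode above 0.03 m).
It also fails if it takes over 128 s, if anything falls off the work surface, if the arm or the gripper's body presses on something with over 40 N, if the wrist force passes 120 N, or if a joint passes its speed limit or range.

## Working session

There is one attempt and no reset: what is moved stays moved. The work goes in short steps, Python scripts to look and compute and a tool call to move; the robot and the scene stay as the last step left them, time stands still between calls to the robot, and variables do not carry over. Pictures are saved under pics/ and viewed, at most 14 in all, crops included, and the job is handed in when it is done.

Besides the shell and the picture viewer there is one more tool, called as name([rows], argument=value, ...), one row to a line, values as JSON. apply_moves: Moves the arm, as the interface text tells. Its arguments: {"type":"object","properties":{"targets":{"type":"array"}},"required":["targets"]}

```bash
ls; mkdir -p pics
python3 - <<'E'
from cell import r
import cv2
o=r.get_obs();print({k:o[k] for k in('time','ee_pos','ee_rot','gripper_width')})
for n in("scene","top"):
    p,d=r.snapshot(n);cv2.imwrite(f"pics/{n}0.png",p);print(n,r.calibration(n))
E
```

```text
pics
{'time': 0.0, 'ee_pos': array([ 0.20226703, -0.59097349,  0.23050971]), 'ee_rot': array([-1.79919254e+02,  4.63388348e-03,  1.88968244e+01]), 'gripper_width': 0.999675381322742}
scene {'vfov': 49.99716878157849, 'cx': 315.8774052079567, 'cy': 200.96681189467526, 'eye': array([-0.33004034,  0.76982507,  0.58747513]), 'orientation': array([-116.08556111,   -1.23681831, -131.43423426])}
top {'vfov': 51.23551908443558, 'cx': 311.56686044828626, 'cy': 205.4185863348442, 'eye': array([0.26175661, 0.02473633, 1.14413   ]), 'orientation': array([-168.37515717,   -0.26562157,  -87.31501646])}
```

View pics/top0.png

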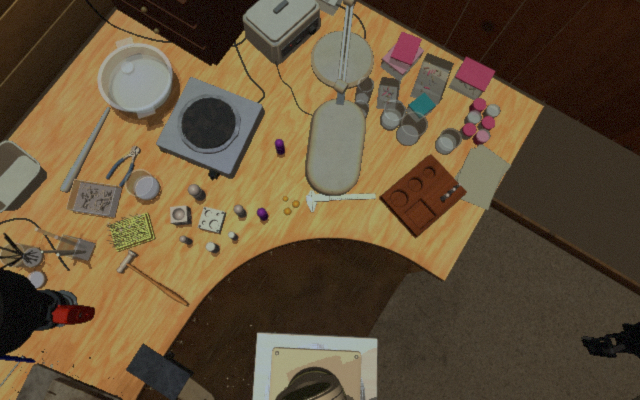

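View pics/scene0.png

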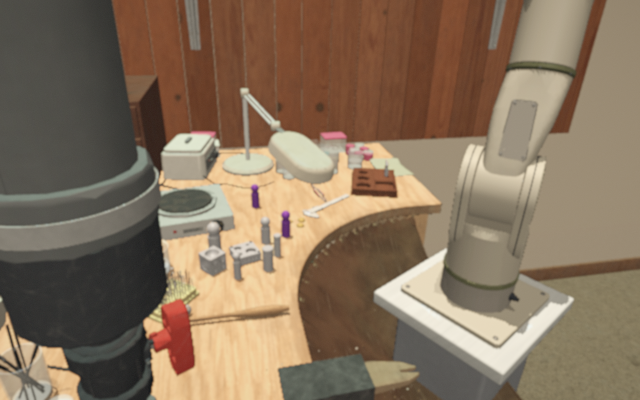

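The top view shows the stand at about (423,195) and the disc cutter at (211,219). Around the cutter are the block (180,214) and candidates at (195,191), (239,210), (185,240), (212,247) and (233,236). The purple decoys are at (263,214) and (280,146). I'll check with a close crop and depth.

```bash
cat > h.py <<'E'
import numpy as np, cv2
from scipy.spatial.transform import Rotation as R
from cell import r
def cam(n):
    c=r.calibration(n); f=200/np.tan(np.radians(c['vfov'])/2)
    return f,c['cx'],c['cy'],np.array(c['eye']),R.from_euler('xyz',c['orientation'],degrees=True).as_matrix()
def cloud(n,d,c=None):
    f,cx,cy,e,M=c or cam(n); v,u=np.mgrid[:400,:640]
    P=np.stack([(u-cx)/f*d,(v-cy)/f*d,d],-1)@M.T+e
    P[d==0]=np.nan; return P
E
python3 - <<'E'
from h import *
p,d=r.snapshot("top");P=cloud("top",d);np.save("P.npy",P);np.save("p.npy",p)
a=cv2.resize(p[170:265,160:290],None,fx=6,fy=6,interpolation=2)[:570]
b=cv2.resize(p[145:245,370:500],None,fx=6,fy=6,interpolation=2)
cv2.imwrite("pics/a.png",a);cv2.imwrite("pics/b.png",b)
Z=P[...,2]
m=np.zeros((400,640),np.uint8);m[165:270,160:300]=(Z[165:270,160:300]>0.012)
n,l,s,c=cv2.connectedComponentsWithStats(m,connectivity=4)
for i in range(1,n):
    if s[i,4]<15: continue
    q=P[l==i];zm=np.nanmax(q[:,2]);t=q[q[:,2]>zm-.008]
    print(c[i].round(),s[i,4],'zmax',zm.round(3),'top mean',t[:,:2].mean(0).round(4),'rng',np.ptp(t[:,:2],0).round(3))
print('table',np.nanmedian(Z[255:265,200:230]))
E
```

```text
[221. 171.] 399 zmax 0.057 top mean [0.5788 0.2768] rng [0.031 0.074]
[196. 192.] 188 zmax 0.084 top mean [0.5112 0.3449] rng [0.021 0.02 ]
[179. 215.] 344 zmax 0.049 top mean [0.4494 0.3864] rng [0.048 0.05 ]
[239. 210.] 106 zmax 0.076 top mean [0.4652 0.2231] rng [0.019 0.019]
[211. 219.] 463 zmax 0.031 top mean [0.4414 0.3031] rng [0.067 0.069]
[262. 213.] 101 zmax 0.079 top mean [0.4596 0.1623] rng [0.018 0.018]
[232. 235.] 60 zmax 0.064 top mean [0.3973 0.237 ] rng [0.014 0.016]
[185. 240.] 73 zmax 0.071 top mean [0.3798 0.3608] rng [0.013 0.016]
[212. 247.] 111 zmax 0.066 top mean [0.3638 0.2891] rng [0.021 0.019]
table -0.0005641701587453252
```

View pics/a.png

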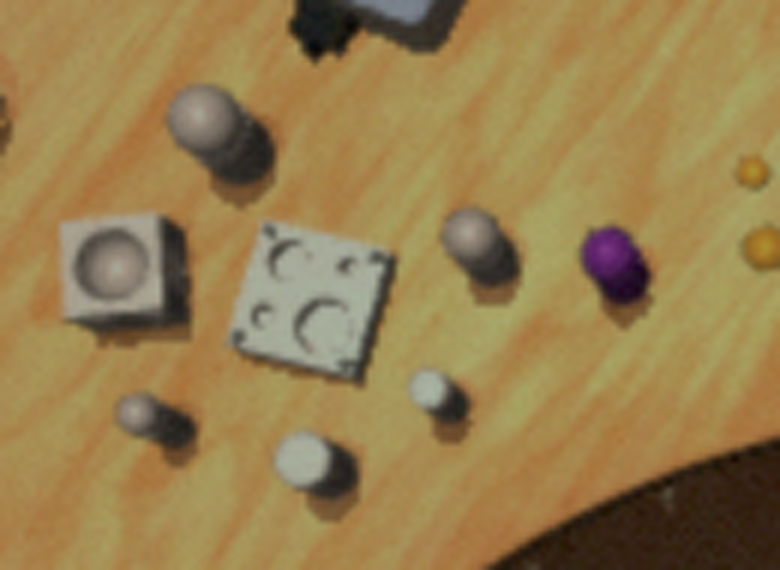

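View pics/b.png

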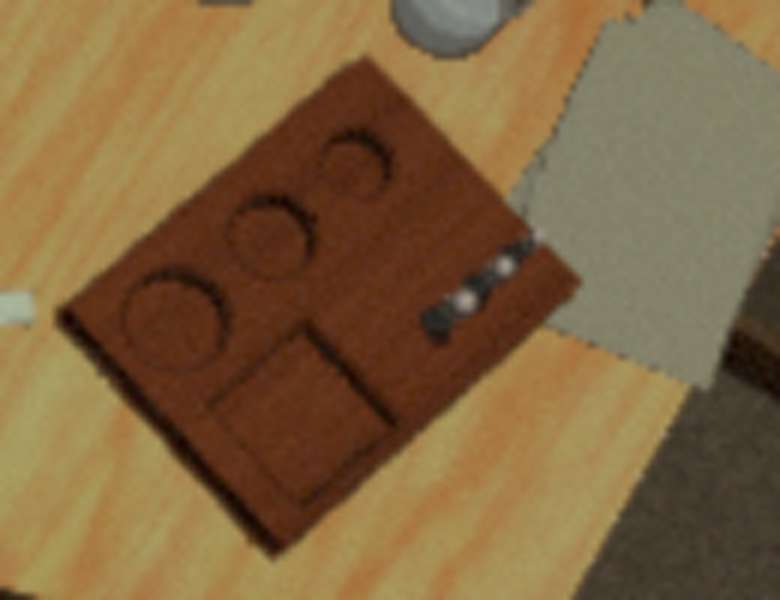

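The picture matches the text. The balls are large (195,191; z 0.084), medium (239,210; 0.076, grey) and small (185,240; 0.071). The flat ones stay: (212,247) and (233,236). The purple ones at (263,214) and (280,146) are decoys. The cupped block is at (180,214). Next I'll fit the stand and the block yaw.

```bash
cat >> h.py <<'E'
WELL=dict(large=(-36,-60),medium=(-36,1),small=(-36,55),block=(34,-45))
def rect(q):
    (c,s,a)=cv2.minAreaRect((q*1000).astype(np.float32)); return np.array(c),s,a
def st2w(S,xy):  # S=(cx,cy mm, yaw deg)
    return np.array(S[:2])+R.from_euler('z',S[2],degrees=True).as_matrix()[:2,:2]@np.array(xy)
def plan(x,y,z,yaw,obs=None):
    "shift along tool axes (mm) and tool turn (deg) from measured pose to world target mm/deg, tool down"
    o=obs or r.get_obs(); M=R.from_euler('xyz',o['ee_rot'],degrees=True)
    T=R.from_euler('xyz',[180,0,yaw],degrees=True)
    s=M.inv().apply(np.array([x,y,z])-1000*o['ee_pos']); w=(M.inv()*T).as_rotvec(degrees=True)
    print('move',s.round(1),w.round(2)); return s,w
E
python3 - <<'E'
from h import *
P=np.load("P.npy");p=np.load("p.npy").astype(int)
Z=P[...,2]
m=np.zeros((400,640),np.uint8);sl=np.s_[148:242,372:472]
br=(p[...,2]<160)&(p[...,2]-p[...,0]>25)
m[sl]=((Z>0.018)&(Z<0.034)&(br|(Z>0)))[sl]
n,l,s,c=cv2.connectedComponentsWithStats(m);i=1+np.argmax(s[1:,4]);q=P[l==i]
print('zmed',np.median(q[:,2]),s[i]);cc,sz,a=rect(q[:,:2]);print('stand',cc,sz,a)
# holes: low points inside
h=np.zeros_like(m);h[sl]=((Z<0.0175)&(Z>0.004))[sl]
hull=cv2.convexHull(np.argwhere(l==i)[:,::-1].astype(np.int32));hm=cv2.erode(cv2.fillConvexPoly(np.zeros_like(m),hull,1),np.ones((5,5)))
n,l2,s2,c2=cv2.connectedComponentsWithStats(h&hm,connectivity=4)
for k in range(1,n):
    if s2[k,4]>20: print('hole',c2[k].round(),s2[k,4],(P[l2==k].mean(0)*1000).round(1))
# tall thin punches
t=np.zeros_like(m);t[sl]=(Z>0.05)[sl]
n,l3,s3,c3=cv2.connectedComponentsWithStats(t)
for k in range(1,n): print('thin',c3[k].round(),s3[k,4],(P[l3==k].mean(0)*1000).round(1))
# block / cutter
for nm,w,lo,hi in(('block',np.s_[200:232,160:198],.041,.055),('cutter',np.s_[200:238,192:230],.020,.036)):
    q=P[w].reshape(-1,3);q=q[(q[:,2]>lo)&(q[:,2]<hi)];print(nm,*rect(q[:,:2]),np.median(q[:,2]))
E
```

```text
zmed 0.0236260305464695 [ 381  154   86   83 2592]
stand [ 540.07531738 -277.86273193] (146.3709716796875, 192.66036987304688) 42.78110885620117
hole [429. 172.] 85 [ 606.  -295.9   10.3]
hole [415. 184.] 134 [ 569.4 -256.1   10.5]
hole [399. 198.] 203 [ 527.6 -211.2   10. ]
hole [420. 214.] 448 [ 486.5 -270.5   10. ]
thin [450. 148.] 11 [ 663.8 -341.5   56.6]
thin [459. 185.] 13 [ 560.8 -361.6   59.4]
thin [452. 190.] 19 [ 545.8 -345.    59.5]
thin [446. 195.] 20 [ 528.3 -326.3   63.7]
block [448.13894653 386.39187622] (44.84474563598633, 45.2438850402832) 9.475164413452148 0.04347197027781946
cutter [441.20327759 302.71575928] (60.518070220947266, 60.53464889526367) 78.1007308959961 0.02297340830624517
```

Run:
```python
from h import *
plan(490,-250,300,90)
S=(540.0,-277.9,-137.2)
for k in WELL: print(k,st2w(S,WELL[k]).round(1))
```

```text
move [ 382.6 -229.6  -69.1] [-5.00e-02 -3.00e-02 -7.11e+01]
large [ 525.6 -209.4]
medium [ 567.1 -254.2]
small [ 603.8 -293.8]
block [ 484.5 -268. ]
```

apply_moves([
  [38,-23,-7,0,0,0,0],
  [76,-46,-14,0,0,0,0],
  [115,-69,-21,0,0,0,0],
  [153,-92,-28,0,0,0,0],
  [191,-115,-35,0,0,0,0],
])

```text
time: 0.65
ee_pos: [0.3467, -0.419, 0.2665]
ee_rot: [180.0, 0.0, 18.9]
wrist_force: [1.1, 0.1, 0.4]
gripper_width: 0.996
gripper_force: 0.0
```

apply_moves([
  [38,-23,-7,0,0,-8,0],
  [76,-46,-14,0,0,-16,0],
  [115,-69,-21,0,0,-24,0],
  [153,-92,-28,0,0,-32,0],
  [191,-115,-34,0,0,-40,0],
])

```text
time: 1.15
ee_pos: [0.4902, -0.2485, 0.3007]
ee_rot: [180.0, 0.0, 59.2]
wrist_force: [0.7, -0.8, -0.5]
gripper_width: 0.997
gripper_force: 0.0
```

apply_moves([
  [0,0,0,0,0,-8,0],
  [0,0,0,0,0,-16,0],
  [0,0,0,0,0,-24,0],
  [0,0,0,0,0,-31,0],
  [0,0,0,0,0,-31,0],
])

```text
time: 1.65
ee_pos: [0.4892, -0.25, 0.3001]
ee_rot: [-180.0, -0.0, 90.0]
wrist_force: [0.2, 0.7, 0.3]
gripper_width: 1.001
gripper_force: 0.0
```

Run:
```python
from h import *
o=r.get_obs();print(o['time'],o['ee_pos'],o['ee_rot'],o['qpos'])
C=cam("wrist");p,d=r.snapshot("wrist");P=cloud("wrist",d,C);np.save("Pw.npy",P);cv2.imwrite("pics/w1.png",p)
print(C[3],np.nanmin(d[d>0]))
plan(490,-250,300,90)
```

```text
1.65 [ 0.48924577 -0.24999551  0.30009838] [-1.79981752e+02 -7.11354568e-03  9.00085917e+01] [ 45.72613269   9.660569   -26.56207754  87.85960319   4.33058944
  83.52118436  19.00750404]
[ 0.48834344 -0.17993598  0.44396932] 0.060412847
move [0.  0.8 0.1] [-0.02 -0.01 -0.26]
```

View pics/w1.png

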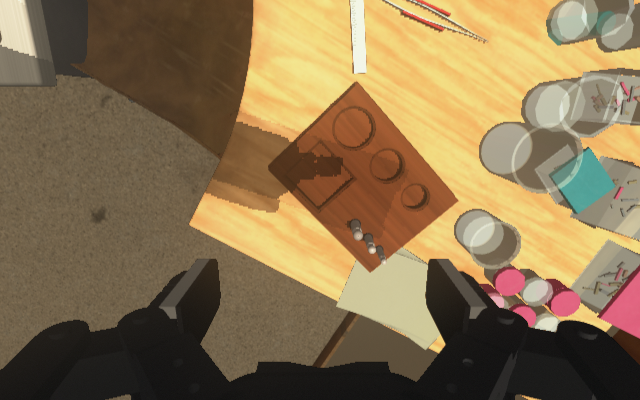

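```bash
cat >> h.py <<'E'
def top_rect(P,x,y,rad,lo,hi):
    m=((np.hypot(P[...,0]-x/1e3,P[...,1]-y/1e3)<rad/1e3)&(P[...,2]>lo)&(P[...,2]<hi)).astype(np.uint8)
    n,l,s,c=cv2.connectedComponentsWithStats(m);i=1+np.argmax(s[1:,4]);q=P[l==i];print('z',np.median(q[:,2]),s[i,4]);return rect(q[:,:2])
E
python3 - <<'E'
from h import *
P=np.load("Pw.npy");print(top_rect(P,540,-278,130,.02,.028))
E
```

```text
z 0.025271163143168962 12859
(array([ 539.54394531, -278.09344482]), (146.3358154296875, 190.6892852783203), 42.98248291015625)
```

apply_moves([
  [40,-14,0,0,0,0,0],
  [90,-28,0,0,0,0,0],
  [138,-42,0,0,0,0,0],
  [186,-56,0,0,0,0,0],
  [234,-69,0,0,0,0,0],
])

```text
time: 2.2
ee_pos: [0.4203, -0.0157, 0.3003]
ee_rot: [180.0, 0.0, 89.6]
wrist_force: [0.8, -0.6, 1.3]
gripper_width: 1.002
gripper_force: 0.0
```

apply_moves([
  [48,0,0,0,0,0,0],
  [96,0,0,0,0,0,0],
  [144,3,0,0,0,0,0],
  [192,6,0,0,0,0,0],
  [240,10,0,0,0,0,60],
])

```text
time: 2.7
ee_pos: [0.4314, 0.2243, 0.3008]
ee_rot: [179.9, 0.0, 89.6]
wrist_force: [1.3, -0.9, -1.0]
gripper_width: 0.854
gripper_force: 0.0
```

apply_moves([
  [20,0,0,0,0,0,60],
  [40,0,0,0,0,0,100],
  [46,0,0,0,0,0,100],
  [46,0,0,0,0,0,100],
  [46,0,0,0,0,0,100],
])

```text
time: 3.2
ee_pos: [0.432, 0.2675, 0.3002]
ee_rot: [-180.0, 0.0, 89.8]
wrist_force: [0.2, -1.3, 0.3]
gripper_width: 0.609
gripper_force: 0.0
```

Run:
```python
from h import *
o=r.get_obs();print(o['time'],o['ee_pos'],o['ee_rot'],o['qpos'],o['gripper_width'])
C=cam("wrist");p,d=r.snapshot("wrist");P=cloud("wrist",d,C);np.save("Pw2.npy",P);cv2.imwrite("pics/w2.png",p)
print('block',top_rect(P,448,386,36,.038,.05));print('cutter',top_rect(P,441,303,48,.02,.03))
for k,x,y,R0,h in(('large',511,345,16,81),('medium',465,223,12.5,74),('small',380,361,9,68)):
    q=P[(np.hypot(P[...,0]-x/1e3,P[...,1]-y/1e3)<.03)&(P[...,2]>h/1e3-.8*R0/1e3)]*1000
    f=np.linalg.lstsq(np.c_[2*q,np.ones(len(q))],(q**2).sum(1),rcond=None)[0]
    print(k,len(q),'sphere c',f[:3].round(1),'R',np.sqrt(f[3]+f[:3]@f[:3]).round(1),'zmax',q[:,2].max().round(1))
```

```text
3.2 [0.43195464 0.26749999 0.30018669] [-1.79997611e+02  3.78624072e-02  8.97766031e+01] [ 18.25578836   8.40364242 -59.84420826  92.33650674   7.33386233
  83.49941514 -42.38067245] 0.6090244839275243
z 0.04519777221707627 1320
block (array([447.61813354, 386.48687744]), (44.03335952758789, 44.25114059448242), 8.599523544311523)
z 0.024390383021103024 1976
cutter (array([440.69451904, 302.96841431]), (60.03804016113281, 60.056880950927734), 78.88424682617188)
large 772 sphere c [510.9 345.7  66.9] R 15.5 zmax 83.4
medium 361 sphere c [465.1 224.3  64.1] R 11.9 zmax 77.0
small 248 sphere c [380.1 362.4  61.5] R 8.4 zmax 70.8
```

View pics/w2.png

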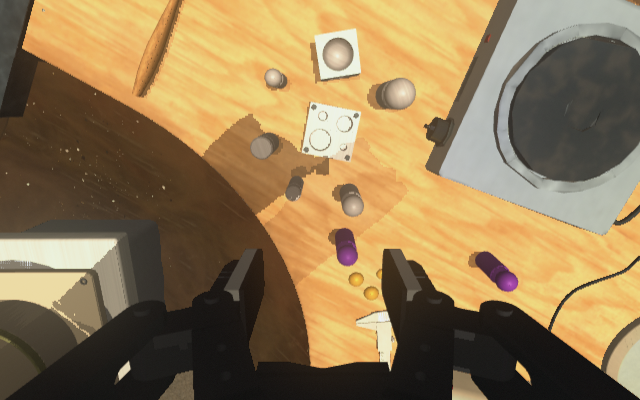

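The wrist view confirms the layout. The block is at (338,54), the large ball at (398,94), the small ball at (275,78), the medium ball at (352,203), and the flats at (263,146) and (294,188). The fitted sizes agree with the given ones. First I'll go above the large punch.

apply_moves([
  [15,15,35,0,0,0,110],
  [31,31,72,0,0,0,110],
  [47,47,110,0,0,0,110],
  [63,63,146,0,0,0,110],
  [78,79,180,0,0,0,110],
])

```text
time: 3.75
ee_pos: [0.5121, 0.3453, 0.1184]
ee_rot: [180.0, 0.1, 89.8]
wrist_force: [1.7, -0.7, 0.8]
gripper_width: 0.567
gripper_force: 0.0
```

Run:
```python
from h import *
o=r.get_obs();print(o['time'],o['ee_pos'],o['ee_rot'],o['qpos'],o['gripper_width'])
plan(511,345.5,14,90)
```

```text
3.75 [0.51205054 0.34527548 0.11839127] [1.79991543e+02 8.47754183e-02 8.97607736e+01] [  0.73737837  32.69193716 -52.48032043  90.41331176  27.10032837
  70.49290193 -56.84798219] 0.5674930282392022
move [  0.4  -1.1 104.4] [ 0.01  0.08 -0.24]
```

apply_moves([
  [0,-1,25,0,0,0,110],
  [0,-1,55,0,0,0,110],
  [0,-1,82,0,0,0,110],
  [0,-1,98,0,0,0,110],
  [0,-1,104,0,0,0,110],
])

```text
time: 4.25
ee_pos: [0.5098, 0.3448, 0.0149]
ee_rot: [-179.9, 0.1, 89.8]
wrist_force: [-0.3, 0.1, 0.3]
gripper_width: 0.569
gripper_force: 0.0
```

apply_moves([
  [0,0,0,0,0,0,140],
  [0,0,0,0,0,0,180],
  [0,0,0,0,0,0,255],
  [0,0,0,0,0,0,255],
  [0,0,0,0,0,0,255],
])

```text
time: 4.75
ee_pos: [0.5107, 0.3466, 0.0176]
ee_rot: [179.9, -0.0, 89.9]
wrist_force: [0.6, -1.1, 7.2]
gripper_width: 0.357
gripper_force: 60.3
```

apply_moves([
  [0,0,0,0,0,0,255],
  [0,0,0,0,0,0,255],
  [0,0,-3,0,0,0,255],
  [0,0,-8,0,0,0,255],
  [0,0,-10,0,0,0,255],
])

```text
time: 5.25
ee_pos: [0.5096, 0.3464, 0.0266]
ee_rot: [-180.0, 0.0, 89.9]
wrist_force: [-0.7, 0.5, -5.3]
gripper_width: 0.358
gripper_force: 59.6
```

Run:
```python
from h import *
o=r.get_obs();print(o['time'],o['ee_pos'],o['ee_rot'],o['qpos'],o['gripper_width'],o['gripper_force'],o['wrist_force'])
```

```text
5.25 [0.5096452  0.34638797 0.02657158] [-1.79988566e+02  6.22332603e-03  8.99098165e+01] [ -1.67790659  38.35396827 -49.01671264  94.55359792  32.00040355
  62.11084924 -60.13884899] 0.3576354014891864 59.62751805782318 [-0.68143692  0.51517759 -5.3076983 ]
```

apply_moves([
  [0,0,-15,0,0,0,255],
  [0,0,-45,0,0,0,255],
  [0,0,-80,0,0,0,255],
  [0,0,-110,0,0,0,255],
  [0,0,-130,0,0,0,255],
])

```text
time: 5.75
ee_pos: [0.51, 0.3471, 0.1598]
ee_rot: [179.9, -0.1, 89.9]
wrist_force: [0.9, 0.6, -5.2]
gripper_width: 0.363
gripper_force: 60.1
```

apply_moves([
  [-26,-11,0,0,0,0,255],
  [-70,-29,0,0,0,0,255],
  [-114,-48,0,0,0,0,255],
  [-160,-67,0,0,0,0,255],
  [-206,-86,0,0,0,0,255],
])

```text
time: 6.25
ee_pos: [0.4222, 0.1393, 0.1563]
ee_rot: [-180.0, 0.0, 89.9]
wrist_force: [1.6, -1.3, -2.7]
gripper_width: 0.358
gripper_force: 60.2
```

apply_moves([
  [-47,-2,0,0,0,0,255],
  [-94,-4,0,0,0,0,255],
  [-141,-5,0,0,0,0,255],
  [-188,-5,0,0,0,0,255],
  [-235,-5,0,0,0,0,255],
])

```text
time: 6.75
ee_pos: [0.4178, -0.0959, 0.1574]
ee_rot: [179.9, 0.1, 90.0]
wrist_force: [0.9, 0.8, -4.4]
gripper_width: 0.354
gripper_force: 60.3
```

apply_moves([
  [-38,10,0,0,0,0,255],
  [-70,24,0,0,0,0,255],
  [-96,38,0,0,0,0,255],
  [-110,47,0,0,0,0,255],
  [-115,50,0,0,0,0,255],
])

```text
time: 7.25
ee_pos: [0.4685, -0.2106, 0.1568]
ee_rot: [180.0, -0.0, 89.8]
wrist_force: [0.6, -0.3, -4.3]
gripper_width: 0.354
gripper_force: 60.4
```

Run:
```python
from h import *
o=r.get_obs();print(o['time'],o['ee_pos'],o['ee_rot'],o['qpos'],o['gripper_width'],o['gripper_force'],o['wrist_force'])
S=(539.7,-278.0,-137.1)
for k in WELL: print(k,st2w(S,WELL[k]).round(1))
t=st2w(S,WELL['large']);plan(*t,30,90)
p,d=r.snapshot("wrist");cv2.imwrite("pics/w3.png",p)
```

```text
7.25 [ 0.46845323 -0.21057276  0.1568381 ] [ 1.79960631e+02 -1.75222509e-02  8.98415697e+01] [ 56.08291663  12.2374509  -40.85929261 104.16936398   8.65237787
  66.72039038  12.27861252] 0.3539164174274582 60.44277548789978 [ 0.5969941  -0.30391366 -4.3001168 ]
large [ 525.2 -209.5]
medium [ 566.8 -254.2]
small [ 603.5 -293.8]
block [ 484.2 -268.2]
move [  1.1  56.7 126.9] [ 0.04 -0.02 -0.16]
```

View pics/w3.png

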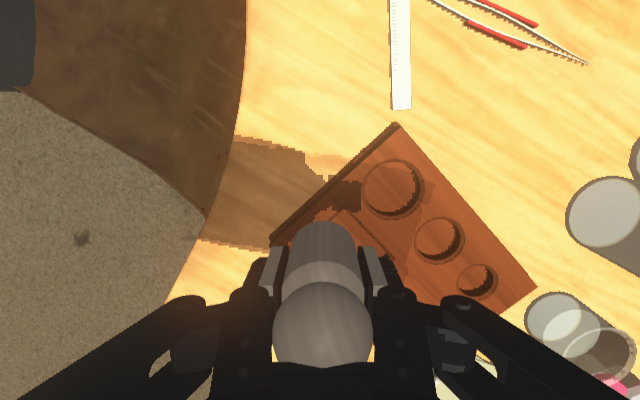

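The large punch hangs upright in the grip at (323,300), and the widest well is visible at (392,188). Next I'll move over the well and lower.

apply_moves([
  [0,12,0,0,0,0,255],
  [1,32,0,0,0,0,255],
  [1,50,0,0,0,0,255],
  [1,57,0,0,0,0,255],
  [1,57,0,0,0,0,255],
])

```text
time: 7.8
ee_pos: [0.5256, -0.2072, 0.1564]
ee_rot: [180.0, -0.0, 90.0]
wrist_force: [-0.9, 0.3, -5.3]
gripper_width: 0.358
gripper_force: 60.5
```

apply_moves([
  [0,0,25,0,0,0,255],
  [0,0,60,0,0,0,255],
  [0,0,92,0,0,0,255],
  [0,0,110,0,0,0,255],
  [0,0,114,0,0,0,255],
])

```text
time: 8.3
ee_pos: [0.5227, -0.2081, 0.0403]
ee_rot: [-179.8, -0.1, 89.9]
wrist_force: [-0.5, 0.0, -3.1]
gripper_width: 0.353
gripper_force: 60.7
```

Run:
```python
from h import *
o=r.get_obs();print(o['time'],o['ee_pos'],o['ee_rot'],o['gripper_width'],o['wrist_force'])
S=(539.7,-278.0,-137.1)
t=st2w(S,WELL['large']);plan(*t,26,90)
```

```text
8.3 [ 0.52270683 -0.20809235  0.04034071] [-1.79785238e+02 -7.60894779e-02  8.99017264e+01] 0.35325246060736776 [-0.4957796   0.02880361 -3.09073013]
move [-1.5  2.6 14.3] [-0.21 -0.08 -0.1 ]
```

apply_moves([
  [-1,1,3,0,0,0,255],
  [-1,1,6,0,0,0,255],
  [-1,1,9,0,0,0,255],
  [-1,1,11,0,0,0,255],
  [-1,1,12,0,0,0,255],
])

```text
time: 8.8
ee_pos: [0.526, -0.2098, 0.0305]
ee_rot: [180.0, 0.0, 89.9]
wrist_force: [-0.4, 0.3, -4.4]
gripper_width: 0.356
gripper_force: 60.7
```

apply_moves([
  [0,0,1,0,0,0,255],
  [0,0,1,0,0,0,255],
  [0,0,2,0,0,0,255],
  [0,0,2,0,0,0,255],
  [0,0,2,0,0,0,255],
])

```text
time: 9.3
ee_pos: [0.5259, -0.2097, 0.0283]
ee_rot: [180.0, 0.0, 89.9]
wrist_force: [-0.1, 0.9, -5.6]
gripper_width: 0.353
gripper_force: 60.7
```

apply_moves([
  [0,0,1,0,0,0,255],
  [0,0,1,0,0,0,255],
  [0,0,2,0,0,0,255],
  [0,0,2,0,0,0,255],
  [0,0,2,0,0,0,255],
])

```text
time: 9.8
ee_pos: [0.5261, -0.2098, 0.0275]
ee_rot: [180.0, 0.0, 89.9]
wrist_force: [-5.8, 2.5, 10.5]
gripper_width: 0.355
gripper_force: 62.5
```

apply_moves([
  [0,0,0,0,0,0,150],
  [0,0,0,0,0,0,130],
  [0,0,0,0,0,0,120],
  [0,0,0,0,0,0,120],
  [0,0,0,0,0,0,120],
])

```text
time: 10.3
ee_pos: [0.5259, -0.2097, 0.0263]
ee_rot: [180.0, 0.0, 89.9]
wrist_force: [0.5, -0.7, 0.4]
gripper_width: 0.528
gripper_force: 0.0
```

apply_moves([
  [0,0,-10,0,0,0,120],
  [0,0,-40,0,0,0,120],
  [0,0,-80,0,0,0,120],
  [0,0,-115,0,0,0,120],
  [0,0,-130,0,0,0,120],
])

```text
time: 10.8
ee_pos: [0.5274, -0.2098, 0.1606]
ee_rot: [179.7, 0.1, 89.9]
wrist_force: [0.2, 0.3, 0.8]
gripper_width: 0.531
gripper_force: 0.0
```

apply_moves([
  [25,-25,0,0,0,0,120],
  [60,-60,0,0,0,0,120],
  [90,-90,0,0,0,0,120],
  [105,-105,0,0,0,0,120],
  [105,-105,0,0,0,0,120],
])

```text
time: 11.3
ee_pos: [0.4194, -0.1029, 0.1564]
ee_rot: [-179.9, 0.1, 90.0]
wrist_force: [-0.5, -0.3, 0.1]
gripper_width: 0.533
gripper_force: 0.0
```

```bash
cat >> h.py <<'E'
def sphere(P,x,y,R0,h):
    q=P[(np.hypot(P[...,0]-x/1e3,P[...,1]-y/1e3)<.025)&(P[...,2]>h/1e3-.8*R0/1e3)&(P[...,2]<h/1e3+.02)]*1000
    f=np.linalg.lstsq(np.c_[2*q,np.ones(len(q))],(q**2).sum(1),rcond=None)[0]
    print(len(q),'sphere c',f[:3].round(1),'R',np.sqrt(f[3]+f[:3]@f[:3]).round(1),'zmax',q[:,2].max().round(1))
E
python3 - <<'E'
from h import *
o=r.get_obs();print(o['time'],o['ee_pos'],o['ee_rot'],o['qpos'],o['wrist_force'])
C=cam("wrist");p,d=r.snapshot("wrist");P=cloud("wrist",d,C)
sphere(P,525,-209.5,16,91)
p,d=r.snapshot("top");sphere(cloud("top",d),525,-209.5,16,91)
E
```

```text
11.3 [ 0.41938633 -0.10285854  0.15644801] [-1.79948981e+02  1.29948845e-01  9.00271613e+01] [ 54.41334239   0.3102857  -46.04662618 114.79075141   0.3964493
  65.02591451   8.22669292] [-0.47112065 -0.30146093  0.06284487]Traceback (most recent call last):
  File "<stdin>", line 4, in <module>
  File "h.py", line 28, in sphere
    print(len(q),'sphere c',f[:3].round(1),'R',np.sqrt(f[3]+f[:3]@f[:3]).round(1),'zmax',q[:,2].max().round(1))
                                                                                         ~~~~~~~~~~^^
    return umr_maximum(a, axis, None, out, keepdims, initial, where)
ValueError: zero-size array to reduction operation maximum which has no identity
```

Run:
```python
from h import *
p,d=r.snapshot("top");sphere(cloud("top",d),525,-209.5,16,91)
```

```text
Traceback (most recent call last):
  File "h.py", line 28, in sphere
    print(len(q),'sphere c',f[:3].round(1),'R',np.sqrt(f[3]+f[:3]@f[:3]).round(1),'zmax',q[:,2].max().round(1))
                                                                                         ~~~~~~~~~~^^
ValueError: zero-size array to reduction operation maximum which has no identity
```

apply_moves([
  [30,0,0,0,0,0,120],
  [78,0,0,0,0,0,120],
  [126,0,0,0,0,0,120],
  [174,0,0,0,0,0,120],
  [222,5,0,0,0,0,130],
])

```text
time: 11.9
ee_pos: [0.427, 0.1189, 0.1568]
ee_rot: [179.9, 0.0, 89.8]
wrist_force: [1.4, -0.6, -0.4]
gripper_width: 0.489
gripper_force: 0.0
```

apply_moves([
  [48,15,0,0,0,0,130],
  [80,32,0,0,0,0,130],
  [104,46,0,0,0,0,130],
  [104,46,0,0,0,0,130],
  [104,46,0,0,0,0,130],
])

```text
time: 12.4
ee_pos: [0.473, 0.2217, 0.1557]
ee_rot: [-179.9, -0.1, 89.9]
wrist_force: [0.3, -0.6, -0.8]
gripper_width: 0.488
gripper_force: 0.0
```

Run:
```python
from h import *
o=r.get_obs();print(o['time'],o['ee_pos'],o['ee_rot'],o['qpos'],o['gripper_width'])
plan(465.5,224,14,90)
```

```text
12.4 [0.47297383 0.22167557 0.15569161] [-1.79895984e+02 -7.83409733e-02  8.99186137e+01] [ 22.89819116  19.67840956 -61.59553335 102.27979355  18.34801214
  69.11734841 -44.06554261] 0.48824091782143014
move [  2.1  -7.2 141.7] [-0.1  -0.08 -0.08]
```

Run:
```python
from h import *
p,d=r.snapshot("top");sphere(cloud("top",d),525,-209.5,16,91);cv2.imwrite("pics/t2.png",p[120:270,160:480])
```

```text
104 sphere c [ 525.6 -209.9   77.4] R 14.2 zmax 92.7
```

apply_moves([
  [1,-3,15,0,0,0,130],
  [1,-6,40,0,0,0,130],
  [1,-7,55,0,0,0,130],
  [1,-7,60,0,0,0,130],
  [1,-7,60,0,0,0,130],
])

```text
time: 12.95
ee_pos: [0.4654, 0.2219, 0.0958]
ee_rot: [-180.0, 0.0, 89.9]
wrist_force: [0.6, -0.3, 0.2]
gripper_width: 0.488
gripper_force: 0.0
```

Run:
```python
from h import *
P=[]
for i in range(3):
    o=r.get_obs();print(o['ee_pos']);p,d=r.snapshot("wrist")
plan(465.5,224,14,90)
cv2.imwrite("pics/w4.png",p)
```

```text
[0.46542748 0.22189086 0.09581023]
[0.46586969 0.22230579 0.09655684]
[0.4661237  0.22253769 0.09694706]
move [ 1.3 -0.8 83.1] [ 0.07 -0.02 -0.12]
```

View pics/w4.png

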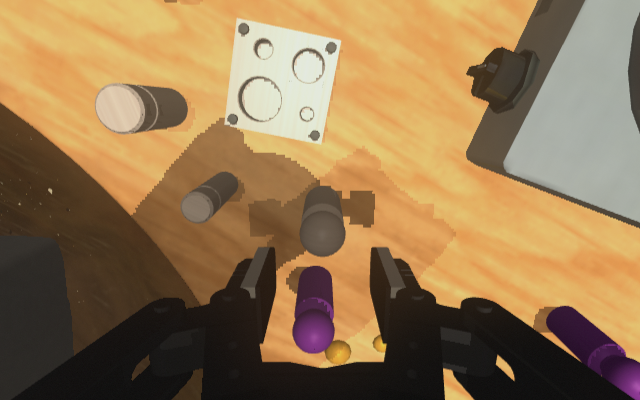

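The grey medium punch is at (322,225), just ahead of the fingertips as perspective predicts. The purple one is at (314,330), behind it and clear of the gripper. Descending.

apply_moves([
  [1,-1,20,0,0,0,130],
  [1,-1,45,0,0,0,130],
  [1,-1,68,0,0,0,130],
  [1,-1,79,0,0,0,130],
  [1,-1,83,0,0,0,130],
])

```text
time: 13.6
ee_pos: [0.4646, 0.2234, 0.013]
ee_rot: [-180.0, 0.0, 89.9]
wrist_force: [0.8, 0.1, 1.5]
gripper_width: 0.492
gripper_force: 0.0
```

apply_moves([
  [0,0,0,0,0,0,150],
  [0,0,0,0,0,0,180],
  [0,0,0,0,0,0,255],
  [0,0,0,0,0,0,255],
  [0,0,0,0,0,0,255],
])

```text
time: 14.1
ee_pos: [0.4656, 0.2239, 0.0145]
ee_rot: [179.9, -0.0, 89.9]
wrist_force: [-0.4, -0.0, 7.5]
gripper_width: 0.275
gripper_force: 58.7
```

apply_moves([
  [0,0,0,0,0,0,255],
  [0,0,0,0,0,0,255],
  [0,0,-3,0,0,0,255],
  [0,0,-8,0,0,0,255],
  [0,0,-12,0,0,0,255],
])

```text
time: 14.6
ee_pos: [0.4646, 0.2233, 0.0257]
ee_rot: [-180.0, 0.0, 89.9]
wrist_force: [0.1, 0.5, -3.1]
gripper_width: 0.279
gripper_force: 58.9
```

apply_moves([
  [0,0,-15,0,0,0,255],
  [0,0,-45,0,0,0,255],
  [0,0,-80,0,0,0,255],
  [0,0,-110,0,0,0,255],
  [0,0,-130,0,0,0,255],
])

```text
time: 15.1
ee_pos: [0.4649, 0.2241, 0.1584]
ee_rot: [179.9, -0.0, 89.9]
wrist_force: [0.7, 0.1, -4.0]
gripper_width: 0.274
gripper_force: 59.2
```

apply_moves([
  [-26,-6,0,0,0,0,255],
  [-70,-16,0,0,0,0,255],
  [-116,-26,0,0,0,0,255],
  [-163,-36,0,0,0,0,255],
  [-210,-45,0,0,0,0,255],
])

```text
time: 15.6
ee_pos: [0.4185, 0.0122, 0.156]
ee_rot: [179.9, 0.1, 89.9]
wrist_force: [1.6, -1.5, -3.9]
gripper_width: 0.277
gripper_force: 59.2
```

apply_moves([
  [-47,0,0,0,0,0,255],
  [-94,0,0,0,0,0,255],
  [-141,0,0,0,0,0,255],
  [-188,0,0,0,0,0,255],
  [-235,0,0,0,0,0,255],
])

```text
time: 16.1
ee_pos: [0.4187, -0.2231, 0.1564]
ee_rot: [180.0, 0.1, 89.9]
wrist_force: [0.4, -0.3, -2.7]
gripper_width: 0.278
gripper_force: 59.3
```

apply_moves([
  [-25,25,0,0,0,0,255],
  [-32,65,0,0,0,0,255],
  [-32,105,0,0,0,0,255],
  [-32,138,0,0,0,0,255],
  [-32,147,0,0,0,0,255],
])

```text
time: 16.6
ee_pos: [0.5686, -0.2521, 0.1558]
ee_rot: [179.9, -0.1, 90.0]
wrist_force: [-0.1, 1.2, -3.0]
gripper_width: 0.277
gripper_force: 59.8
```

Run:
```python
from h import *
for i in range(3): o=r.get_obs();print(o['time'],o['ee_pos']);p,d=r.snapshot("wrist")
print(o['qpos'],o['wrist_force'])
plan(566.8,-254.2,27,90)
```

```text
16.6 [ 0.5686253  -0.25211707  0.15581045]
16.65 [ 0.56827334 -0.25214886  0.15573885]
16.7 [ 0.56673388 -0.25259428  0.15565693]
[ 52.98612121  27.5952529  -43.7994234   88.11528067  19.57217267
  72.21871532   6.44027626] [-0.45398431  0.05692794 -3.45258156]
move [ -1.1   1.2 128.6] [-0.01 -0.05 -0.05]
```

apply_moves([
  [-1,0,25,0,0,0,255],
  [-1,0,60,0,0,0,255],
  [-1,0,95,0,0,0,255],
  [-1,0,117,0,0,0,255],
  [-1,0,122,0,0,0,255],
])

```text
time: 17.25
ee_pos: [0.5628, -0.255, 0.0313]
ee_rot: [-179.8, -0.1, 89.8]
wrist_force: [-0.9, -1.0, -2.4]
gripper_width: 0.278
gripper_force: 59.8
```

apply_moves([
  [0,0,1,0,0,0,255],
  [0,0,3,0,0,0,255],
  [0,0,4,0,0,0,255],
  [0,0,5,0,0,0,255],
  [0,0,5,0,0,0,255],
])

```text
time: 17.75
ee_pos: [0.566, -0.2549, 0.0288]
ee_rot: [180.0, 0.0, 89.9]
wrist_force: [-0.2, 0.4, -3.2]
gripper_width: 0.277
gripper_force: 59.8
```

apply_moves([
  [0,0,1,0,0,0,255],
  [0,0,2,0,0,0,255],
  [0,0,2,0,0,0,255],
  [0,0,2,0,0,0,255],
  [0,0,2,0,0,0,255],
])

```text
time: 18.25
ee_pos: [0.5658, -0.2548, 0.0263]
ee_rot: [180.0, 0.0, 89.9]
wrist_force: [0.1, 0.1, -2.9]
gripper_width: 0.277
gripper_force: 59.8
```

apply_moves([
  [0,0,1,0,0,0,255],
  [0,0,1,0,0,0,255],
  [0,0,1,0,0,0,255],
  [0,0,1,0,0,0,255],
  [0,0,1,0,0,0,255],
])

```text
time: 18.75
ee_pos: [0.5658, -0.2548, 0.0253]
ee_rot: [180.0, 0.0, 89.9]
wrist_force: [-0.1, -0.1, -2.6]
gripper_width: 0.274
gripper_force: 59.8
```

apply_moves([
  [0,0,1,0,0,0,255],
  [0,0,2,0,0,0,255],
  [0,0,2,0,0,0,255],
  [0,0,2,0,0,0,255],
  [0,0,2,0,0,0,255],
])

```text
time: 19.25
ee_pos: [0.566, -0.2548, 0.0246]
ee_rot: [180.0, 0.0, 89.9]
wrist_force: [-5.2, 2.0, 9.6]
gripper_width: 0.274
gripper_force: 61.4
```

apply_moves([
  [0,0,0,0,0,0,170],
  [0,0,0,0,0,0,145],
  [0,0,0,0,0,0,135],
  [0,0,0,0,0,0,135],
  [0,0,0,0,0,0,135],
])

```text
time: 19.75
ee_pos: [0.5658, -0.2548, 0.0233]
ee_rot: [180.0, -0.0, 89.9]
wrist_force: [-0.3, -0.0, 0.0]
gripper_width: 0.471
gripper_force: 0.0
```

apply_moves([
  [0,0,-10,0,0,0,135],
  [0,0,-40,0,0,0,135],
  [0,0,-80,0,0,0,135],
  [0,0,-115,0,0,0,135],
  [0,0,-130,0,0,0,135],
])

```text
time: 20.25
ee_pos: [0.5673, -0.2549, 0.1578]
ee_rot: [179.7, 0.1, 89.9]
wrist_force: [0.1, 0.8, -0.1]
gripper_width: 0.471
gripper_force: 0.0
```

apply_moves([
  [0,-30,0,0,0,0,135],
  [5,-70,0,0,0,0,135],
  [25,-110,0,0,0,0,135],
  [50,-140,0,0,0,0,135],
  [90,-145,0,0,0,0,135],
])

```text
time: 20.75
ee_pos: [0.4175, -0.1659, 0.1527]
ee_rot: [-179.9, 0.1, 89.6]
wrist_force: [1.5, 0.8, 1.1]
gripper_width: 0.473
gripper_force: 0.0
```

apply_moves([
  [48,0,0,0,0,0,135],
  [96,0,0,0,0,0,135],
  [144,0,0,0,0,0,135],
  [192,0,0,0,0,0,135],
  [240,0,0,0,0,0,135],
])

```text
time: 21.25
ee_pos: [0.4209, 0.0772, 0.1536]
ee_rot: [179.9, 0.1, 89.9]
wrist_force: [1.5, -0.9, 0.2]
gripper_width: 0.469
gripper_force: 0.0
```

apply_moves([
  [48,0,0,0,0,0,135],
  [96,0,0,0,0,0,135],
  [144,-5,0,0,0,0,135],
  [192,-20,0,0,0,0,135],
  [220,-30,0,0,0,0,135],
])

```text
time: 21.75
ee_pos: [0.3898, 0.2992, 0.1535]
ee_rot: [-180.0, -0.1, 90.1]
wrist_force: [0.6, 0.1, 0.9]
gripper_width: 0.472
gripper_force: 0.0
```

Run:
```python
from h import *
o=r.get_obs();print(o['time'],o['ee_pos'],o['qpos'],o['gripper_width'])
C=cam("wrist");p,d=r.snapshot("wrist");P=cloud("wrist",d,C)
sphere(P,380,362,9,68)
p,d=r.snapshot("top");sphere(cloud("top",d),566.8,-254,12.5,84)
plan(380.3,362,14,90)
```

```text
21.75 [0.38979674 0.29922499 0.15346888] [ 19.50007191  17.81559046 -70.11503958 106.57246357  17.96546853
  68.1561676  -56.47622709] 0.47225496231487984
597 sphere c [379.9 362.5  61.1] R 8.6 zmax 71.3
64 sphere c [ 565.2 -254.    74.9] R 10.6 zmax 87.7
move [ 61.5  -8.  139.8] [-0.05 -0.13  0.34]
```

apply_moves([
  [14,-2,0,0,0,0,135],
  [34,-5,15,0,0,0,135],
  [52,-7,35,0,0,0,135],
  [62,-8,48,0,0,0,135],
  [62,-8,50,0,0,0,135],
])

```text
time: 22.35
ee_pos: [0.3829, 0.3576, 0.102]
ee_rot: [-179.9, 0.1, 90.0]
wrist_force: [-0.8, -1.6, -0.0]
gripper_width: 0.474
gripper_force: 0.0
```

Run:
```python
from h import *
for i in range(3): o=r.get_obs();print(o['time'],o['ee_pos'],o['ee_rot'][2]);r.snapshot("wrist")
print(o['qpos'])
plan(380.3,362.3,14,90)
```

```text
22.35 [0.38289046 0.35762911 0.10199261] 89.98521399856517
22.4 [0.38340393 0.35707793 0.10254243] 89.9464973999873
22.45 [0.38395728 0.35691035 0.10327148] 89.89410299311163
[  5.86234109  26.30026329 -64.33067885 105.00695447  26.05591869
  65.3705625  -67.58675506]
move [ 5.5 -4.2 89.7] [ 0.02  0.02 -0.15]
```

apply_moves([
  [4,-3,2,0,0,0,135],
  [5,-4,8,0,0,0,135],
  [5,-4,14,0,0,0,135],
  [5,-4,18,0,0,0,135],
  [5,-4,18,0,0,0,135],
])

```text
time: 23.0
ee_pos: [0.3797, 0.3621, 0.0845]
ee_rot: [-180.0, 0.0, 89.9]
wrist_force: [-0.4, -0.0, -0.1]
gripper_width: 0.469
gripper_force: 0.0
```

Run:
```python
from h import *
for i in range(3): o=r.get_obs();print(o['time'],o['ee_pos'],o['ee_rot'][2]);r.snapshot("wrist")
plan(380.3,362.3,14,90)
```

```text
23.0 [0.379696   0.36210796 0.08453905] 89.89101119737208
23.05 [0.37977457 0.36237193 0.08492565] 89.89402557882244
23.1 [0.37988721 0.36253231 0.08519008] 89.89491033467745
move [-0.3  0.3 71.4] [ 0.   -0.   -0.11]
```

apply_moves([
  [0,0,15,0,0,0,135],
  [0,0,35,0,0,0,135],
  [0,0,55,0,0,0,135],
  [0,0,68,0,0,0,135],
  [0,0,71,0,0,0,135],
])

```text
time: 23.65
ee_pos: [0.3792, 0.3619, 0.0126]
ee_rot: [-179.9, 0.1, 89.9]
wrist_force: [-0.6, 0.8, -0.3]
gripper_width: 0.468
gripper_force: 0.0
```

apply_moves([
  [0,0,0,0,0,0,165],
  [0,0,0,0,0,0,190],
  [0,0,0,0,0,0,255],
  [0,0,0,0,0,0,255],
  [0,0,0,0,0,0,255],
])

```text
time: 24.15
ee_pos: [0.3803, 0.3631, 0.0151]
ee_rot: [179.9, -0.0, 89.9]
wrist_force: [-0.8, -1.5, 7.6]
gripper_width: 0.19
gripper_force: 58.5
```

apply_moves([
  [0,0,0,0,0,0,255],
  [0,0,0,0,0,0,255],
  [0,0,-3,0,0,0,255],
  [0,0,-8,0,0,0,255],
  [0,0,-12,0,0,0,255],
])

```text
time: 24.65
ee_pos: [0.3799, 0.3625, 0.0267]
ee_rot: [180.0, 0.0, 89.9]
wrist_force: [-0.2, -0.3, -2.2]
gripper_width: 0.195
gripper_force: 58.4
```

apply_moves([
  [0,0,-15,0,0,0,255],
  [0,0,-45,0,0,0,255],
  [0,0,-80,0,0,0,255],
  [0,0,-115,0,0,0,255],
  [0,0,-135,0,0,0,255],
])

```text
time: 25.15
ee_pos: [0.3801, 0.3636, 0.1649]
ee_rot: [179.9, -0.1, 89.9]
wrist_force: [0.3, -0.6, -1.7]
gripper_width: 0.196
gripper_force: 58.5
```

apply_moves([
  [-20,8,0,0,0,0,255],
  [-57,18,0,0,0,0,255],
  [-98,30,0,0,0,0,255],
  [-140,40,0,0,0,0,255],
  [-182,45,0,0,0,0,255],
])

```text
time: 25.65
ee_pos: [0.4249, 0.1791, 0.162]
ee_rot: [180.0, 0.0, 89.9]
wrist_force: [0.3, -0.5, -1.3]
gripper_width: 0.192
gripper_force: 58.6
```

apply_moves([
  [-45,0,0,0,0,0,255],
  [-92,0,0,0,0,0,255],
  [-139,0,0,0,0,0,255],
  [-186,0,0,0,0,0,255],
  [-233,0,0,0,0,0,255],
])

```text
time: 26.15
ee_pos: [0.4239, -0.0543, 0.1623]
ee_rot: [179.9, 0.1, 89.9]
wrist_force: [1.1, 0.1, -1.7]
gripper_width: 0.192
gripper_force: 58.6
```

apply_moves([
  [-47,0,0,0,0,0,255],
  [-94,0,0,0,0,0,255],
  [-140,3,0,0,0,0,255],
  [-185,15,0,0,0,0,255],
  [-220,40,0,0,0,0,255],
])

```text
time: 26.65
ee_pos: [0.4626, -0.2763, 0.162]
ee_rot: [-179.9, 0.1, 89.7]
wrist_force: [0.8, 1.2, -0.1]
gripper_width: 0.19
gripper_force: 58.7
```

apply_moves([
  [-12,38,0,0,0,0,255],
  [-18,75,0,0,0,0,255],
  [-20,110,0,0,0,0,255],
  [-20,135,0,0,0,0,255],
  [-20,139,0,0,0,0,255],
])

```text
time: 27.15
ee_pos: [0.6051, -0.2911, 0.1617]
ee_rot: [179.9, -0.1, 90.0]
wrist_force: [-1.8, 0.1, -2.1]
gripper_width: 0.193
gripper_force: 58.9
```

Run:
```python
from h import *
for i in range(3): o=r.get_obs();print(o['time'],o['ee_pos'],o['ee_rot'][2]);r.snapshot("wrist")
print(o['qpos'],o['gripper_width'])
plan(603.5,-293.8,27,90)
```

```text
27.15 [ 0.60509019 -0.29109501  0.1617226 ] 90.0301907153134
27.2 [ 0.60429437 -0.2913922   0.16177727] 90.01576162949478
27.25 [ 0.60310333 -0.29200401  0.16176185] 89.9671813578332
[ 54.45422337  35.15476918 -48.11451863  79.20819996  26.03165613
  77.00902384   5.80444856] 0.18723862785559084
move [ -1.2   1.1 134.8] [ 0.   -0.02 -0.08]
```

apply_moves([
  [-1,1,25,0,0,0,255],
  [-1,1,60,0,0,0,255],
  [-1,1,95,0,0,0,255],
  [-1,1,120,0,0,0,255],
  [-1,1,127,0,0,0,255],
])

```text
time: 27.8
ee_pos: [0.6009, -0.2942, 0.032]
ee_rot: [-179.8, -0.1, 89.8]
wrist_force: [-0.2, -0.4, -0.0]
gripper_width: 0.19
gripper_force: 58.9
```

apply_moves([
  [0,0,2,0,0,0,255],
  [0,0,4,0,0,0,255],
  [0,0,6,0,0,0,255],
  [0,0,7,0,0,0,255],
  [0,0,7,0,0,0,255],
])

```text
time: 28.3
ee_pos: [0.6039, -0.2939, 0.0278]
ee_rot: [180.0, 0.0, 89.9]
wrist_force: [-0.5, 0.1, -1.8]
gripper_width: 0.195
gripper_force: 58.9
```

apply_moves([
  [0,0,1,0,0,0,255],
  [0,0,2,0,0,0,255],
  [0,0,2,0,0,0,255],
  [0,0,2,0,0,0,255],
  [0,0,2,0,0,0,255],
])

```text
time: 28.8
ee_pos: [0.6037, -0.2938, 0.0253]
ee_rot: [180.0, 0.0, 89.9]
wrist_force: [0.0, -0.4, -1.7]
gripper_width: 0.195
gripper_force: 59.0
```

apply_moves([
  [0,0,1,0,0,0,255],
  [0,0,2,0,0,0,255],
  [0,0,3,0,0,0,255],
  [0,0,3,0,0,0,255],
  [0,0,3,0,0,0,255],
])

```text
time: 29.3
ee_pos: [0.6039, -0.2939, 0.0251]
ee_rot: [180.0, 0.1, 89.9]
wrist_force: [-10.6, 3.0, 23.2]
gripper_width: 0.193
gripper_force: 61.7
```

apply_moves([
  [0,0,0,0,0,0,190],
  [0,0,0,0,0,0,165],
  [0,0,0,0,0,0,155],
  [0,0,0,0,0,0,155],
  [0,0,0,0,0,0,155],
])

```text
time: 29.8
ee_pos: [0.605, -0.294, 0.0235]
ee_rot: [179.8, 0.0, 89.9]
wrist_force: [2.3, -0.6, 6.0]
gripper_width: 0.39
gripper_force: 3.1
```

apply_moves([
  [0,0,-10,0,0,0,155],
  [0,0,-40,0,0,0,155],
  [0,0,-80,0,0,0,155],
  [0,0,-115,0,0,0,155],
  [0,0,-135,0,0,0,155],
])

```text
time: 30.3
ee_pos: [0.6043, -0.2938, 0.1609]
ee_rot: [179.9, 0.1, 89.9]
wrist_force: [1.2, 0.3, -0.5]
gripper_width: 0.393
gripper_force: 0.0
```

apply_moves([
  [0,-25,0,0,0,0,155],
  [0,-65,0,0,0,0,155],
  [5,-110,0,0,0,0,120],
  [20,-150,0,0,0,0,100],
  [50,-180,0,0,0,0,78],
])

```text
time: 30.8
ee_pos: [0.4208, -0.2448, 0.1568]
ee_rot: [-179.9, 0.0, 89.6]
wrist_force: [0.1, 1.2, 2.0]
gripper_width: 0.695
gripper_force: 0.0
```

apply_moves([
  [45,0,0,0,0,0,78],
  [93,0,0,0,0,0,78],
  [141,0,0,0,0,0,78],
  [189,0,0,0,0,0,78],
  [237,0,0,0,0,0,78],
])

```text
time: 31.3
ee_pos: [0.4235, -0.0048, 0.1574]
ee_rot: [-180.0, 0.1, 89.9]
wrist_force: [2.0, 0.2, 0.2]
gripper_width: 0.694
gripper_force: 0.0
```

apply_moves([
  [48,0,0,0,0,0,78],
  [96,0,0,0,0,0,78],
  [144,4,0,0,0,-2,78],
  [192,8,0,0,0,-5,78],
  [230,12,0,0,0,-9,78],
])

```text
time: 31.8
ee_pos: [0.4365, 0.2248, 0.1572]
ee_rot: [-180.0, 0.1, 99.0]
wrist_force: [1.1, -0.9, 1.0]
gripper_width: 0.694
gripper_force: 0.0
```

Run:
```python
from h import *
o=r.get_obs();print(o['time'],o['ee_pos'],o['ee_rot'],o['qpos'],o['gripper_width'])
C=cam("wrist");p,d=r.snapshot("wrist");P=cloud("wrist",d,C)
b=top_rect(P,448,386,36,.038,.05);print(b)
p,d=r.snapshot("top");T=cloud("top",d);sphere(T,603.5,-294,9,78);sphere(T,565.5,-254,12.5,84);sphere(T,525.6,-209.5,16,91)
plan(*b[0],14,99)
```

```text
31.8 [0.43650312 0.22478731 0.15721525] [-1.79971787e+02  5.82714279e-02  9.89611797e+01] [ 32.39745622  19.67546938 -74.07130876 106.26095827  20.26922891
  69.42636391 -39.19261016] 0.6940235627696879
z 0.0395982624762404 56
(array([457.2220459 , 365.56054688]), (30.81441879272461, 0.7968360185623169), 8.481461524963379)
31 sphere c [ 602.5 -293.7   73.5] R 7.0 zmax 80.0
61 sphere c [ 565.1 -253.3   75.7] R 10.0 zmax 86.6
103 sphere c [ 525.7 -209.6   78.4] R 13.5 zmax 94.4
move [127.3  46.  144.1] [-0.04 -0.24  0.77]
```

apply_moves([
  [20,5,0,0,0,0,78],
  [60,14,5,0,0,0,78],
  [105,24,15,0,0,0,78],
  [145,33,30,0,0,0,78],
  [158,36,35,0,0,0,78],
])

```text
time: 32.4
ee_pos: [0.4456, 0.3886, 0.1211]
ee_rot: [-179.9, -0.0, 99.1]
wrist_force: [-1.6, -1.4, 0.1]
gripper_width: 0.694
gripper_force: 0.0
```

Run:
```python
from h import *
for i in range(3): o=r.get_obs();print(o['time'],o['ee_pos'],o['ee_rot'][2]);p,d=r.snapshot("wrist")
print(o['qpos'])
cv2.imwrite("pics/w5.png",p)
plan(447.7,386.5,14,98.7)
```

```text
32.4 [0.44564725 0.38855614 0.12108025] 99.12908523413604
32.45 [0.44549492 0.38877427 0.12090696] 99.15850461187958
32.5 [0.44619338 0.3868346  0.12155818] 99.08887888161127
[  2.24278948  34.17487512 -63.2833412   94.16645389  31.76049457
  71.8736734  -58.29738058]
move [  1.1   0.9 108.1] [-0.07  0.03  0.29]
```

View pics/w5.png

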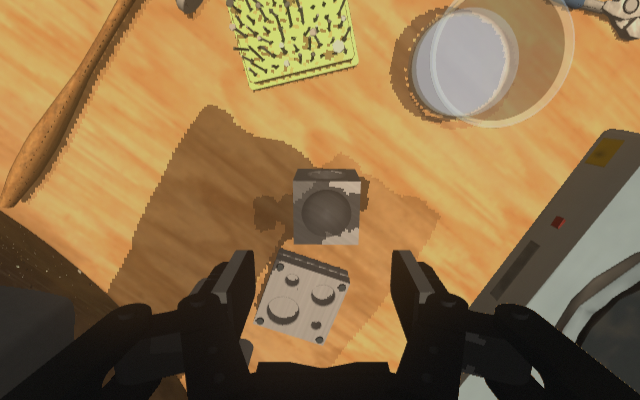

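The block is at (326,210), square to the fingers and centred between them. I'll descend and grip.

apply_moves([
  [0,0,20,0,0,0,78],
  [0,0,50,0,0,0,78],
  [0,0,82,0,0,0,78],
  [0,0,102,0,0,0,78],
  [0,0,107,0,0,0,78],
])

```text
time: 33.05
ee_pos: [0.4479, 0.3829, 0.0138]
ee_rot: [-179.9, 0.1, 98.8]
wrist_force: [0.6, -0.0, 0.2]
gripper_width: 0.697
gripper_force: 0.0
```

apply_moves([
  [0,0,0,0,0,0,100],
  [0,0,0,0,0,0,130],
  [0,0,0,0,0,0,255],
  [0,0,0,0,0,0,255],
  [0,0,0,0,0,0,255],
])

```text
time: 33.55
ee_pos: [0.4487, 0.3855, 0.0169]
ee_rot: [179.9, -0.0, 98.9]
wrist_force: [1.1, -3.4, 7.4]
gripper_width: 0.507
gripper_force: 62.3
```

apply_moves([
  [0,0,0,0,0,0,255],
  [0,0,0,0,0,0,255],
  [0,0,-3,0,0,0,255],
  [0,0,-8,0,0,0,255],
  [0,0,-12,0,0,0,255],
])

```text
time: 34.05
ee_pos: [0.4475, 0.385, 0.0275]
ee_rot: [-180.0, 0.0, 98.9]
wrist_force: [-0.5, -0.7, -5.3]
gripper_width: 0.502
gripper_force: 61.9
```

Run:
```python
from h import *
o=r.get_obs();print(o['time'],o['ee_pos'],o['ee_rot'],o['qpos'],o['gripper_width'])
```

```text
34.05 [0.4475262  0.38495987 0.02745513] [-1.79972459e+02  1.82760152e-02  9.89043645e+01] [ -0.86970606  40.02746895 -58.3045484   98.34372112  37.66036765
  63.57650796 -62.05815421] 0.5024104164405309
```

apply_moves([
  [0,0,-15,0,0,0,255],
  [0,0,-45,0,0,0,255],
  [0,0,-80,0,0,0,255],
  [0,0,-115,0,0,0,255],
  [0,0,-135,0,0,0,255],
])

```text
time: 34.55
ee_pos: [0.4478, 0.3862, 0.1662]
ee_rot: [179.8, -0.1, 98.9]
wrist_force: [0.2, 1.0, -5.7]
gripper_width: 0.502
gripper_force: 62.9
```

apply_moves([
  [-24,-7,0,0,0,1,255],
  [-66,-18,0,0,0,3,255],
  [-113,-30,0,0,0,5,255],
  [-161,-43,0,0,0,7,255],
  [-209,-55,0,0,0,9,255],
])

```text
time: 35.05
ee_pos: [0.4266, 0.1822, 0.163]
ee_rot: [180.0, 0.0, 90.3]
wrist_force: [0.4, -0.1, -4.5]
gripper_width: 0.504
gripper_force: 62.7
```

apply_moves([
  [-47,0,0,0,0,0,255],
  [-94,0,0,0,0,0,255],
  [-141,0,0,0,0,0,255],
  [-188,0,0,0,0,0,255],
  [-235,0,0,0,0,0,255],
])

```text
time: 35.55
ee_pos: [0.4283, -0.0531, 0.1636]
ee_rot: [180.0, 0.2, 90.3]
wrist_force: [1.5, -0.6, -6.4]
gripper_width: 0.502
gripper_force: 62.9
```

apply_moves([
  [-45,2,0,0,0,-3,255],
  [-85,6,0,0,0,-9,255],
  [-125,12,0,0,0,-16,255],
  [-155,17,0,0,0,-23,255],
  [-165,20,0,0,0,-30,255],
])

```text
time: 36.05
ee_pos: [0.4494, -0.2194, 0.1631]
ee_rot: [180.0, 0.0, 120.4]
wrist_force: [-0.4, 1.0, -5.2]
gripper_width: 0.502
gripper_force: 62.9
```

Run:
```python
from h import *
for i in range(2): o=r.get_obs();print(o['time'],o['ee_pos'],o['ee_rot'][2]);p,d=r.snapshot("wrist")
print(o['qpos'],o['gripper_width'],o['wrist_force'])
cv2.imwrite("pics/w6.png",p)
plan(484.2,-268.2,27,133)
```

```text
36.05 [ 0.44944583 -0.21935012  0.16306315] 120.40786320092262
36.1 [ 0.44979292 -0.21939504  0.16306995] 120.83129174638042
[ 80.52582025  17.48277921 -67.6006532  104.76555069  17.24502903
  69.23401463  38.45911769] 0.5032258486643846 [-1.44470184 -1.45884205 -6.50942571]
move [-61.6   3.7 136. ] [  0.09  -0.04 -12.64]
```

View pics/w6.png

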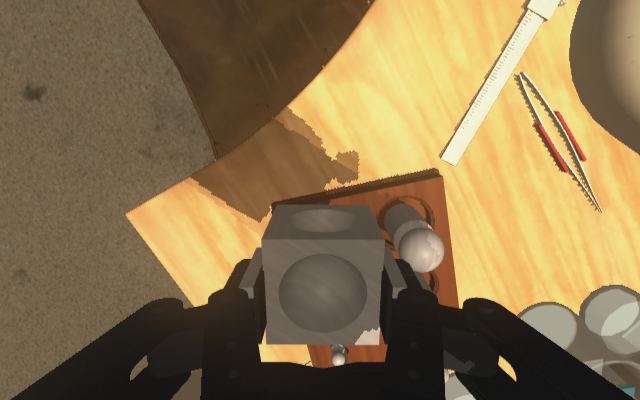

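apply_moves([
  [-10,1,0,0,0,-4,255],
  [-28,2,0,0,0,-8,255],
  [-48,3,0,0,0,-12,255],
  [-62,4,0,0,0,-12.5,255],
  [-62,4,0,0,0,-12.5,255],
])

```text
time: 36.65
ee_pos: [0.4851, -0.2676, 0.1632]
ee_rot: [179.9, 0.0, 132.7]
wrist_force: [0.8, 0.4, -7.0]
gripper_width: 0.499
gripper_force: 62.9
```

Run:
```python
from h import *
for i in range(3): o=r.get_obs();print(o['time'],o['ee_pos'],o['ee_rot'][2]);p,d=r.snapshot("wrist")
plan(484.9,-268.9,27,133)
```

```text
36.65 [ 0.48512194 -0.26758489  0.16321449] 132.65781609469803
36.7 [ 0.48479607 -0.26639411  0.1631432 ] 132.721584113406
36.75 [ 0.48455637 -0.26592068  0.16312414] 132.78307039449928
move [ -2.6  -1.8 136.1] [ 0.04 -0.02 -0.18]
```

apply_moves([
  [-1,-1,25,0,0,0,255],
  [-2,-1,60,0,0,0,255],
  [-2,-1,95,0,0,0,255],
  [-2,-1,115,0,0,0,255],
  [-2,-1,120,0,0,0,255],
])

```text
time: 37.3
ee_pos: [0.4835, -0.2682, 0.0409]
ee_rot: [-180.0, -0.2, 132.8]
wrist_force: [-0.5, 0.7, -6.5]
gripper_width: 0.505
gripper_force: 62.8
```

Run:
```python
from h import *
for i in range(3): o=r.get_obs();print(o['time'],o['ee_pos'],o['ee_rot'][2],o['wrist_force']);p,d=r.snapshot("wrist")
plan(484.9,-268.9,27,133)
```

```text
37.3 [ 0.48354172 -0.26819164  0.04088934] 132.821614405068 [-0.45708771  0.66849864 -6.54597521]
37.35 [ 0.48420148 -0.268513    0.04167238] 132.82454287901083 [-0.26017607  0.24386919 -7.0825636 ]
37.4 [ 0.48504484 -0.2688911   0.04298733] 132.82924116462343 [ 1.31025712  0.17713149 -5.17227638]
move [ 0.9 -0.3 16.9] [ 0.06  0.05 -0.18]
```

apply_moves([
  [0,0,3,0,0,0,255],
  [0,0,6,0,0,0,255],
  [0,0,9,0,0,0,255],
  [0,0,12,0,0,0,255],
  [0,0,14,0,0,0,255],
])

```text
time: 37.95
ee_pos: [0.485, -0.2696, 0.0284]
ee_rot: [180.0, -0.0, 132.8]
wrist_force: [-0.3, -0.2, -6.2]
gripper_width: 0.502
gripper_force: 62.9
```

apply_moves([
  [0,0,1,0,0,0,255],
  [0,0,2,0,0,0,255],
  [0,0,2,0,0,0,255],
  [0,0,2,0,0,0,255],
  [0,0,2,0,0,0,255],
])

```text
time: 38.45
ee_pos: [0.4851, -0.2696, 0.0269]
ee_rot: [180.0, -0.0, 132.8]
wrist_force: [-4.1, 0.8, 0.3]
gripper_width: 0.506
gripper_force: 63.6
```

apply_moves([
  [0,0,1,0,0,0,255],
  [0,0,1,0,0,0,255],
  [0,0,1,0,0,0,115],
  [0,0,1,0,0,0,95],
  [0,0,1,0,0,0,85],
])

```text
time: 38.95
ee_pos: [0.4855, -0.27, 0.0258]
ee_rot: [179.9, 0.0, 132.8]
wrist_force: [-0.1, -1.0, 0.6]
gripper_width: 0.665
gripper_force: 0.0
```

apply_moves([
  [0,0,0,0,0,0,85],
  [0,0,0,0,0,0,85],
  [0,0,-8,0,0,0,85],
  [0,0,-30,0,0,0,85],
  [0,0,-60,0,0,0,85],
])

```text
time: 39.45
ee_pos: [0.4845, -0.2689, 0.0858]
ee_rot: [180.0, -0.1, 132.9]
wrist_force: [0.7, 0.0, -0.1]
gripper_width: 0.67
gripper_force: 0.0
```

apply_moves([
  [0,0,-35,0,0,0,85],
  [0,0,-75,0,0,0,85],
  [0,0,-110,0,0,0,85],
  [20,-20,-140,0,0,0,85],
  [50,-50,-155,0,0,0,85],
])

```text
time: 39.95
ee_pos: [0.4231, -0.2665, 0.2418]
ee_rot: [179.8, 0.2, 133.0]
wrist_force: [-1.6, -1.2, 2.0]
gripper_width: 0.666
gripper_force: 0.0
```

apply_moves([
  [35,-35,0,0,0,0,85],
  [70,-70,0,0,0,0,85],
  [70,-105,0,0,0,0,85],
  [70,-130,0,0,0,0,85],
  [70,-130,0,0,0,0,85],
])

```text
time: 40.45
ee_pos: [0.2733, -0.3075, 0.2391]
ee_rot: [-179.8, 0.1, 132.4]
wrist_force: [0.5, 0.9, 0.2]
gripper_width: 0.665
gripper_force: 0.0
```

Run:
```python
from h import *
o=r.get_obs();print(o['time'],o['ee_pos'],o['qpos'],o['wrist_force'])
p,d=r.snapshot("top");T=cloud("top",d)
for a in((603.5,-294,9,78),(565.5,-254,12.5,84),(525.6,-209.5,16,91)):
    try: sphere(T,*a)
    except Exception as e: print('occl')
try: print(top_rect(T,484,-268,36,.046,.065))
except Exception as e: print(e)
print('cutter',top_rect(T,441,303,48,.018,.034))
for x,y in((364,289),(397,237)):
    q=T[(np.hypot(T[...,0]-x/1e3,T[...,1]-y/1e3)<.03)&(T[...,2]>.052)];print(len(q),q.mean(0).round(4))
cv2.imwrite("pics/t9.png",cv2.resize(p[130:270,160:480],None,fx=2.4,fy=2.4))
```

```text
40.45 [ 0.27331731 -0.30750446  0.23905478] [113.90298902 -12.38988589 -62.30972473 110.1061981  -11.13545987
  75.91227206  97.23919069] [0.51252536 0.92382468 0.19193346]
31 sphere c [ 602.4 -293.    74.4] R 6.6 zmax 81.4
61 sphere c [ 565.3 -253.8   75.2] R 10.3 zmax 85.6
104 sphere c [ 525.7 -209.4   77.1] R 14.4 zmax 92.9
z 0.053391272903269615 202
(array([ 484.02716064, -268.24185181]), (43.909278869628906, 45.88725280761719), 43.15625762939453)
z 0.022504041085063764 364
cutter (array([441.31152344, 302.90261841]), (61.53569412231445, 59.83970642089844), 78.68555450439453)
75 [0.364  0.2888 0.059 ]
39 [0.3975 0.237  0.0595]
```

View pics/t9.png

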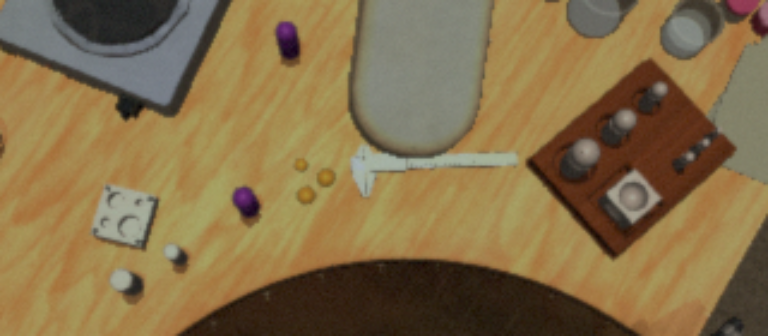

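The block is at (632,195) and the three balls at (580,158), (619,125) and (654,95), each in its own hollow at the expected height. The block centre is (484.0,-268.2) with its top at z 53. The cutter and its flat punches are unmoved, and the arm is clear.

```bash
python3 -c "
from cell import r
print(r.job_done())"
```

```text
the job is handed in; nothing more can be done
None
```

The doming block and the three ball punches are upright and fully down in their own hollows of the stand, the disc cutter and its two flat punches have not moved, nothing fell over, and the job was handed in after about 40 s of robot time, with no verdict returned.

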